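# Unlatch a printed trailer coupler and hold it up off its ball

### The arm

A 6-joint arm with a two-finger parallel gripper is mounted at the origin on the work surface. World frame = base frame: x ahead of the robot, y to its left, z up, the work surface at z = 0. Lengths are in m, angles in rad, forces in N, time in s.
With the tool pointing down it reaches from about 0.425 to 0.925 m from the base axis. Payload 12.5 kg.
Tool frame: the origin (TCP) lies at the very end of the fingers, on their centre line; the grasp point (between the pads) lies 19 mm behind it (ctrl.tcp_to_grasp is the z of the grasp point in the tool frame, in m); z points along the fingers, y is the line along which they close (so a half turn about z gives the same grasp; the last joint's range is limited). The gripper opens to 85 mm and grips with 20 to 120 N. Pads are 22 mm wide; open, the fingers measure 114 mm over their backs; the gripper's body (76 mm by 85 mm) begins 54 mm behind the grasp point. The pads swing forward as they close: fully open they stand 13 mm farther back than shut.
Start: joints at [1.036, 0.491, 1.559, -0, 1.092, -0.106], TCP at [0.26, 0.568, 0.231] pointing down, gripper open.
Joint ranges: [-3.1, 3.1], [-0.84, 2.19], [0.05, 2.79], [-1.13, 4.28], [0.06, 2.93], [-2.69, 2.69]. Speed limits (rad/s): [2.22, 2.22, 2.79, 3.14, 3.14, 3.14].

### API

Orientations are given as a unit quaternion [x, y, z, w].
In Python, from bench import ctrl gives the robot as it stands.
- The arm moves only by the tool pendant, called after ">>>" as a command line: name --argument value ..., lists and objects as JSON in quotes. Schema: {"type":"object","properties":{"ticks":{"type":"object","properties":{"x":{"type":"array","items":{"type":"number"},"minItems":1,"maxItems":8},"y":{"type":"array","items":{"type":"number"},"minItems":1,"maxItems":8},"z":{"type":"array","items":{"type":"number"},"minItems":1,"maxItems":8},"ax":{"type":"array","items":{"type":"number"},"minItems":1,"maxItems":8},"ay":{"type":"array","items":{"type":"number"},"minItems":1,"maxItems":8},"az":{"type":"array","items":{"type":"number"},"minItems":1,"maxItems":8},"aperture":{"type":"array","items":{"type":"number"},"minItems":1,"maxItems":8}},"additionalProperties":false,"required":["x","y","z","ax","ay","az","aperture"]},"only":{"type":"string"},"quiet":{"type":"boolean"},"lines":{"type":"string"}},"required":["ticks"],"additionalProperties":false}. ticks is an object with one list for each field, all of the same length, 1 to 8, a row being the entries at one place: x, y, z (the shift in fractions of the full range, 1 being 0.8 m), ax, ay, az (a rotation vector in shares of pi/2 rad (1.0 is pi/2 rad)), aperture (the finger opening in m); each row shifts and turns the commanded pose from where the row before left it, along the tool's axes as they then stand; what a row does not reach is not made up. A row lasts 1/8 s, in which the tool goes at most 0.0625 m and 0.188 rad, less where a joint would pass 70% of its speed; a pose out of reach is approached as far as the arm can. The fingers move at their own pace and stop on an object; the grip force is fixed at half the most. Time passes only in rows, so rows that do not move let the fingers close. The tool returns the time, the measured TCP pose, the force, the opening and the grip force at its end. only (a regular expression) keeps the lines of the reply that match it, lines (a string "A,B") keeps lines A to B, and quiet returns only ok. Input that does not fit is refused with a message, and nothing moves.
- ctrl.observe(): the state, without advancing time (a new reading comes with each control period).
- ctrl.get_image(name): name is "scene" or "top" or "wrist"; returns a dict with "color" (420x560x3 uint8, blue, green, red), "fovy" (degrees; the focal length in pixels is half the picture's height over the tangent of half this angle, whatever the lens; pixels are square), "cx", "cy" (the principal point, pixels), "R" (3x3) and "t" (3): a world point X has camera coordinates R X + t. Camera axes: x right, y down, z forward; pixel columns grow to the right and rows downward; lengths in m; the calibration is good to about 2 mm. A picture is of the moment at which its call begins. There is no depth.
- ctrl.finish_job(): hands the job in; it is judged then, once.
The state is a dict: "time_s": time; "joint_positions": joint angles; "qvel": joint speeds; "effort": joint torques, N m; "tcp_pos": TCP position; "tool_rot": TCP orientation; "ft_force": force on the tool from outside, world axes, zero at the start; "moment": the same for the moment, N m; "opening": finger opening in m; "grasp_force": force on a finger pad.
Only numpy, scipy, OpenCV 4.12 (cv2) and the standard library are available. Lean on these libraries where they do the work, as an engineer would, in place of code of your own. Each camera call takes 0.05 s, during which the arm holds its last target. There are 200 camera calls.

### The job

The printed orange hitch coupler is locked on its steel ball on the test stand. Take the red latch tab, pull it sideways away from the coupler against its spring until you feel it reach its stop, and with the latch held out lift the tongue until the coupler is about 80 mm above the ball. Finish while still holding it up there, at rest, and leave the other things on the bench where they are.

Things in the scene. Friction and masses are not known exactly. Their poses are not given: they have to be found in the camera images.
- rig: hitch test stand, fixed to the bench: dark steel base plate 410 x 90 x 12 mm, at one end a steel ball (36 mm diameter, centre 76 mm above the bench, on a 16 mm neck under a flat 34 mm shoulder), at the other a grey hinge post 107 mm tall. Origin on the bench under the ball's axis; x runs from the ball towards the hinge post, y to the side where the latch tab stands, z up.
- tongue: lifting part, 0.5 to 1 kg: orange printed coupler (75 x 56 mm, top 109 mm up) over the ball, aluminium tube 30 x 30 mm back to the hinge; carries the latch. Origin in the coupler on the ball axis, 85 mm up; hinge axis along y, 300 mm from the origin along +x. Swings up to 0.6 rad, falls if let go; axes as the rig's when seated. With the latch in, its jaw under the ball stops it rising.
- tab (a point): grip point in the red latch tab, an upright plate 26 mm long (rig x), 12 mm thick (rig y), 68 mm tall (49 to 117 mm above the bench). The point is mid-length, mid-thickness, 16 mm below the top, 101 mm above the bench, 84 mm to the rig's +y side of the ball axis, latch in. Gap from tab to coupler side 50 mm, to the black guide low on the coupler 38 mm. Axes as the tongue's.
- latch (a joint): latch slide along the tongue's +y (away from the coupler), m: 0 in and locking, 0.018 at its hard stop; the jaw is clear of the ball from about 0.010. A spring returns it: about 4 N at 0, 8.5 N at the stop, where the force then rises steeply.
- socket (a point): roof of the coupler's socket, on the ball's axis; level with the top of the ball (94 mm above the bench) when seated, and rises with the tongue. The hinge axis is 300 mm from it along +x and 9 mm lower.
- ball_top (a point): top of the fixed ball, 94 mm above the bench. Axes parallel to the rig's.
- cutters: flush cutters with two blue handles, 135 x 52 x 12 mm, lying flat; loose bystander, leave alone. Origin at the centre of its underside (nearly, under the pivot)
- bracket: black printed L-bracket, 60 x 40 x 36 mm; loose bystander, leave alone. Origin at the centre of its underside
- screwdriver: red screwdriver, 200 mm long, handle 26 mm thick, lying flat; loose bystander, leave alone. Origin at the centre of its underside
- spool: blue filament spool lying flat, 190 mm across, 60 mm high; loose bystander, leave alone. Origin at the centre of its underside
- spray_can: white and red spray can, 66 mm across, 200 mm tall; loose bystander, leave alone. Origin at the centre of its underside
- ruler: yellow ruler, 30 x 160 x 4 mm, lying flat; loose bystander, leave alone. Origin at the centre of its underside
- screw_jar: small jar of 60 mm diameter, 70 mm tall; loose bystander, leave alone. Origin at the centre of its underside

How it is judged:
By the outcome, as a careful person would: the job done as asked, in the order asked, and still so for the second after the job is handed in, while the arm keeps its last pose, push and grip.
It also fails if it takes over 35 s, if anything falls off the work surface, if the arm or the gripper's body presses on something with over 40 N, if the wrist force passes 120 N, or if a joint passes its speed limit or range.

## Working session

There is one attempt and no reset: what is moved stays moved. The work goes in short steps, Python scripts to look and compute and a tool call to move; the robot and the scene stay as the last step left them, time stands still between calls to the robot, and variables do not carry over. Pictures are saved under pics/ and viewed, at most 10 in all, crops included, and the job is handed in when it is done.

```bash
ls; mkdir -p pics; python3 - <<'E'
from bench import ctrl
import cv2,numpy as np
for n in("scene","top"):
    d=ctrl.get_image(n);cv2.imwrite(f"pics/{n}0.png",d["color"])
    print(n,d["fovy"],d["cx"],d["cy"],(-d["R"].T@d["t"]).round(3),d["R"].round(3).tolist())
s=ctrl.observe();print(s,ctrl.tcp_to_grasp)
E
```

```text
bench.py
pics
scene 45.90966148936199 280.0482193338396 206.1517481232947 [ 1.417 -0.835  0.95 ] [[0.685, 0.728, 0.018], [0.441, -0.395, -0.806], [-0.58, 0.56, -0.592]]
top 47.095390674080946 282.4600935740214 201.54861463675695 [ 0.312 -0.025  1.473] [[-0.027, -1.0, -0.004], [-0.981, 0.027, -0.192], [0.192, -0.001, -0.981]]
{'time_s': 0.1, 'joint_positions': array([ 1.03640105e+00,  4.91508206e-01,  1.55938560e+00, -1.78056183e-05,
        1.09170859e+00, -1.05593303e-01]), 'qvel': array([-1.99691645e-03, -1.24318887e-03, -2.33854649e-03,  6.32417710e-04,
       -1.84684672e-03, -3.88546868e-05]), 'effort': array([ 3.09216550e-03, -6.19452024e+01, -2.62030363e+01, -1.34869474e-04,
        2.93088196e-03, -2.68652155e-05]), 'tcp_pos': array([0.25974065, 0.56825244, 0.23078163]), 'tool_rot': array([ 2.12758127e-01,  9.77104766e-01, -4.81725954e-04, -1.51315016e-04]), 'ft_force': array([-0.72659117, -0.5020731 , -0.92128025]), 'moment': array([-0.02294711,  0.03351937, -0.0091988 ]), 'grasp_force': 0.0, 'opening': 0.08548188121670566} -0.0187
```

View pics/scene0.png

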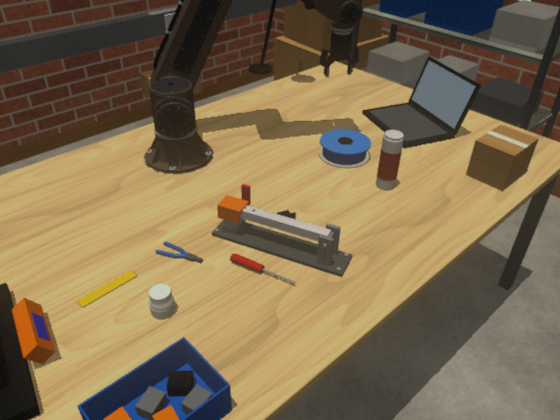

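View pics/top0.png

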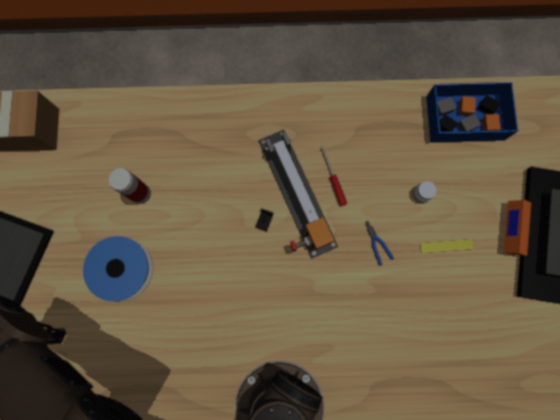

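The scene view shows the coupler at (233,208), the red tab at (246,193) and the hinge at (330,240). In the top view they're at (320,234), (294,245) and (275,143), with the bracket at (264,219), near the tab side. Next I'll measure the tab and coupler.

```bash
cat > h.py <<'E'
from bench import ctrl
import cv2,numpy as np
def ray(d,u,v,z):
    f=d["color"].shape[0]/2/np.tan(np.radians(d["fovy"]/2))
    C=-d["R"].T@d["t"];r=d["R"].T@np.array([(u-d["cx"])/f,(v-d["cy"])/f,1])
    return C+r*(z-C[2])/r[2]
def px(d,X):
    f=d["color"].shape[0]/2/np.tan(np.radians(d["fovy"]/2));c=d["R"]@X+d["t"]
    return (f*c[:2]/c[2]+[d["cx"],d["cy"]]).round(1)
def blob(d,box,lo,hi):
    x0,y0,x1,y1=box;h=cv2.cvtColor(d["color"][y0:y1,x0:x1],cv2.COLOR_BGR2HSV)
    m=cv2.inRange(h,lo,hi);c=max(cv2.findContours(m,0,1)[0],key=cv2.contourArea)
    return c[:,0]+[x0,y0]
E
python3 - <<'E'
from h import *
d=ctrl.get_image("top");s=ctrl.get_image("scene")
c=blob(d,(295,210,345,260),(6,130,60),(20,255,255));r=cv2.minAreaRect(c.astype(np.float32))
box=cv2.boxPoints(r);P=np.array([ray(d,*b,.109) for b in box]);print("coupler",r,P.round(4).tolist(),P.mean(0))
t=blob(d,(280,230,306,260),(0,130,50),(5,255,255));print("tab",t.tolist())
t=blob(s,(238,180,256,208),(0,130,50),(5,255,255));print("tabscene",cv2.boundingRect(t))
I=d["color"][120:265,240:350];cv2.imwrite("pics/c1.png",cv2.resize(I,None,fx=5,fy=4.1,interpolation=2) if 0 else cv2.resize(I,None,fx=4,fy=4,interpolation=2))
I=s["color"][175:275,205:360];cv2.imwrite("pics/c2.png",cv2.resize(I,None,fx=5,fy=5,interpolation=2))
E
```

```text
coupler ((319.2226257324219, 232.48974609375), (27.393754959106445, 20.524625778198242), 65.55604553222656) [[0.5106, -0.0861, 0.109], [0.5337, -0.1405, 0.109], [0.4612, -0.1695, 0.109], [0.4385, -0.1156, 0.109]] [ 0.48599402 -0.12789892  0.109     ]
tab [[292, 241], [291, 242], [291, 243], [291, 244], [291, 245], [291, 246], [292, 247], [292, 248], [293, 249], [294, 249], [295, 249], [296, 248], [296, 247], [295, 246], [295, 245], [295, 244], [294, 243], [293, 242]]
tabscene (242, 185, 7, 3)
```

View pics/c1.png

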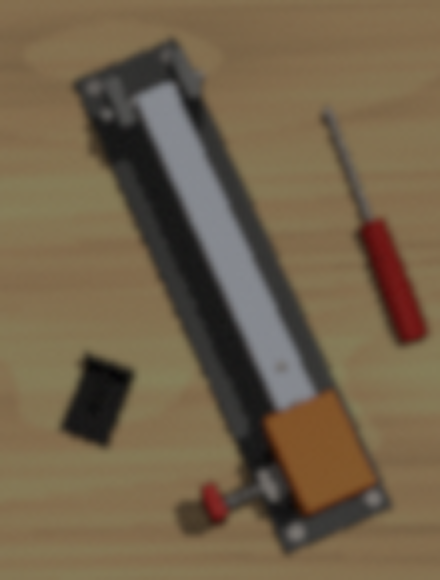

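View pics/c2.png

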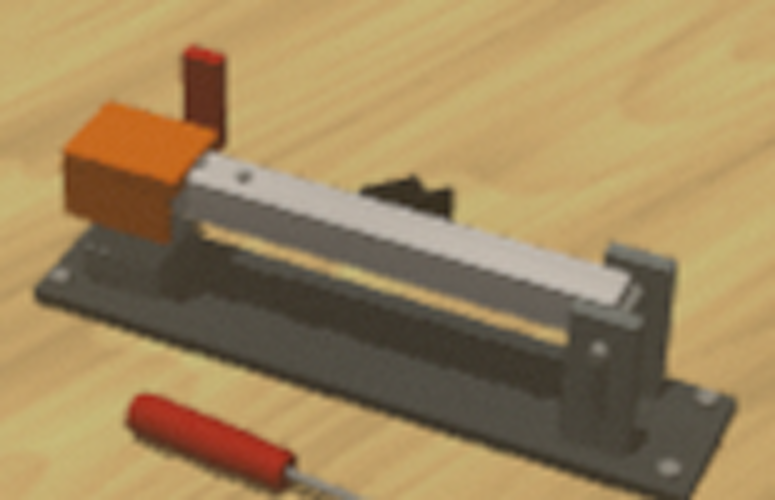

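The crops give clear views. Coupler, tube and tab are all visible, and the tab's −y side and the gap to the coupler are free. Next I'll fit yaw from the tube and the tab point from both views.

```bash
python3 - <<'E'
from h import *
d=ctrl.get_image("top");s=ctrl.get_image("scene")
c=blob(d,(265,135,325,225),(100,0,100),(140,90,255)).astype(np.float32)
r=cv2.minAreaRect(c);b=cv2.boxPoints(r);P=np.array([ray(d,*q,.100) for q in b]);print(r,P.round(4).tolist())
e=sorted([(P[i]+P[(i+1)%4])/2 for i in range(4)],key=lambda p:p[0]);v=e[3]-e[0];yaw=np.arctan2(v[1],v[0]);print("yaw",yaw,"len",np.linalg.norm(v),e[0],e[3])
h=cv2.cvtColor(s["color"][175:210,235:258],cv2.COLOR_BGR2HSV)
m=cv2.inRange(h,(0,120,30),(6,255,255))|cv2.inRange(h,(174,120,30),(180,255,255));ys,xs=np.nonzero(m)
print("scene tab",xs.min()+235,xs.max()+235,ys.min()+175,ys.max()+175)
for yy in range(183,206):
    q=xs[ys+175==yy]+235
    if len(q):print(yy,q.min(),q.max(),end="; ")
t=np.array([293.7,245.]);T=ray(d,*t,.115);print("tab",T)
C=np.array([.486,-.128])
for y in(yaw,.38,.39):
    print(y,"predicted along/perp of tab from coupler ctr",np.array([[np.cos(y),np.sin(y)],[-np.sin(y),np.cos(y)]])@(T[:2]-C), "tube mid perp",np.array([-np.sin(y),np.cos(y)])@((e[0]+e[3])[:2]/2-C))
print("tab top proj scene",px(s,np.r_[T[:2],.117]))
E
```

```text
((295.6731872558594, 180.45855712890625), (85.48786926269531, 10.197083473205566), 65.224853515625) [[0.7558, -0.0027, 0.1], [0.7683, -0.0306, 0.1], [0.5315, -0.1276, 0.1], [0.5198, -0.1004, 0.1]]
yaw 0.3906909314880513 len 0.2556335006506871 [ 0.52569207 -0.11398014  0.1       ] [ 0.76206261 -0.01662791  0.1       ]
scene tab 242 248 185 187
185 242 246; 186 242 248; 187 246 248; tab [ 0.45151477 -0.0540549   0.115     ]
0.3906909314880513 predicted along/perp of tab from coupler ctr [-0.00372632  0.08150597] tube mid perp -0.002152418924377855
0.38 predicted along/perp of tab from coupler ctr [-0.00459746  0.08146148] tube mid perp -0.0003364007640684973
0.39 predicted along/perp of tab from coupler ctr [-0.00378263  0.08150338] tube mid perp -0.0020350588574296054
tab top proj scene [244.3 185.4]
```

The manual's scale: shifts go in shares of 0.8 m and turns go in shares of pi/2 rad. Converting my numbers, -0.0463 m is -0.0579, -0.0371 m is -0.0464.

>>> pendant --ticks '{"x":[-0.0579,-0.0579,-0.0579,-0.0579,-0.0579,-0.0579],"y":[-0.0464,-0.0464,-0.0464,-0.0464,-0.0464,-0.0464],"z":[0,0,0,0,0,0],"ax":[0,0,0,0,0,0],"ay":[0,0,0,0,0,0],"az":[0,0,0,0,0,0],"aperture":[0.05,0.05,0.05,0.05,0.05,0.05]}'

```text
time_s: 1.05
tcp_pos: [0.4206, 0.2488, 0.2315]
tool_rot: [0.213, 0.977, 0.0, 0.0]
ft_force: [1.0, 0.5, -0.1]
opening: 0.05
grasp_force: 0.0
```

>>> pendant --ticks '{"x":[0,0,0,0,0],"y":[0,0,0,0,0],"z":[0,0,0,0,0],"ax":[0,0,0,0,0],"ay":[0,0,0,0,0],"az":[-0.1038,-0.1038,-0.1038,-0.1038,-0.1038],"aperture":[0.05,0.05,0.05,0.05,0.05]}'

```text
time_s: 1.68
tcp_pos: [0.4199, 0.2505, 0.2313]
tool_rot: [-0.195, 0.981, 0.0, 0.0]
ft_force: [0.1, 0.2, -0.3]
opening: 0.05
grasp_force: 0.0
```

```bash
cat > go.py <<'E'
import sys
from h import *
from scipy.spatial.transform import Rotation as R
s=ctrl.observe();r=R.from_quat(s["tool_rot"]);M=r.as_matrix()
yaw=.385;G=np.array([float(a) for a in sys.argv[1:4]])
cy,sy=np.cos(yaw),np.sin(yaw);W=np.array([[-cy,-sy,0],[-sy,cy,0],[0,0,-1]])
print(s["tcp_pos"].round(4),s["opening"],"tool delta",(M.T@(G-s["tcp_pos"])).round(4),"rotvec",R.from_matrix(M.T@W).as_rotvec().round(4),"q",s["joint_positions"].round(2),"F",s["ft_force"].round(1),s["grasp_force"],s["time_s"])
E
python3 go.py .4515 -.0535 .2
```

```text
[0.4199 0.2505 0.2313] 0.049994619006529045 tool delta [ 0.0868 -0.293   0.0313] rotvec [0.0001 0.0001 0.0066] q [ 0.4   0.3   1.88  0.    0.96 -1.56] F [ 0.1  0.2 -0.3] 0.0 1.675
```

In the tool's units: -0.0586 m is -0.0733, 0.0174 m is 0.0218, 0.0066 rad is 0.0042.

>>> pendant --ticks '{"x":[0.0218,0.0218,0.0218,0.0218,0.0218,0,0],"y":[-0.0733,-0.0733,-0.0733,-0.0733,-0.0733,0,0],"z":[0,0,0,0,0,0,0],"ax":[0,0,0,0,0,0,0],"ay":[0,0,0,0,0,0,0],"az":[0.0042,0,0,0,0,0,0],"aperture":[0.05,0.05,0.05,0.05,0.05,0.05,0.05]}'

```text
time_s: 2.55
tcp_pos: [0.4479, -0.0537, 0.2312]
tool_rot: [-0.188, 0.982, 0.0, -0.0]
ft_force: [0.2, -0.4, 0.1]
opening: 0.05
grasp_force: 0.0
```

```bash
python3 go.py .4515 -.0535 .2; python3 - <<'E'
from h import *
d=ctrl.get_image("wrist");t=ctrl.get_image("top")
I=d["color"].copy()
for z in(.117,.101):print(px(d,np.array([.4515,-.0535,z])),end=" ")
s=ctrl.observe();print(px(d,s["tcp_pos"]),(-d["R"].T@d["t"]).round(3))
h=cv2.cvtColor(I,cv2.COLOR_BGR2HSV)
m=cv2.inRange(h,(0,130,50),(5,255,255))|cv2.inRange(h,(174,130,50),(180,255,255))
for c in cv2.findContours(m,0,2)[0]:
    if cv2.contourArea(c)>60:
        r=cv2.minAreaRect(c);print(r,[ray(d,*q,.117).round(4).tolist() for q in cv2.boxPoints(r)],ray(d,*r[0],.117))
cv2.imwrite("pics/w1.png",I)
E
```

```text
[ 0.4479 -0.0537  0.2312] 0.0499530667621744 tool delta [-0.0034 -0.0012  0.0312] rotvec [ 0.0004 -0.0001 -0.0063] q [-0.27  0.24  1.96  0.    0.93 -2.22] F [ 0.2 -0.4  0.1] 0.0 2.55
[277.3 203.5] [277.4 198. ] [280.7 267.9] [ 0.378 -0.081  0.374]
((108.73771667480469, 267.11474609375), (78.76609802246094, 22.452861785888672), 84.80557250976562) [[0.5269, -0.1849, 0.117], [0.5184, -0.1684, 0.117], [0.5884, -0.145, 0.117], [0.5977, -0.1628, 0.117]] [ 0.55654019 -0.1656859   0.117     ]
((276.5, 196.0), (44.0, 13.0), 90.0) [[0.4313, -0.0676, 0.117], [0.4275, -0.0582, 0.117], [0.4612, -0.0447, 0.117], [0.4651, -0.0545, 0.117]] [ 0.44593781 -0.05641417  0.117     ]
```

View pics/w1.png

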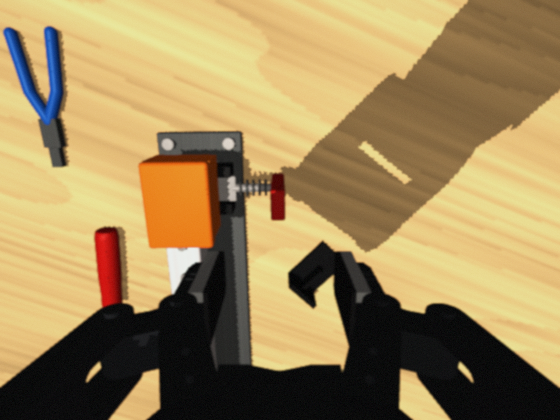

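The wrist view shows the tab at columns 271–283, with the far edge of its top face at row 218. That puts the tab centre near (0.451, −0.054), which agrees with the top view. The tab is square to the tool and the fingers straddle free space, so I'll descend.

In the tool's units: 0.04 m is 0.05, -0.0015 m is -0.0019, -0.006 rad is -0.0038.

>>> pendant --ticks '{"x":[-0.0038,0,0,0],"y":[-0.0019,0,0,0],"z":[0.0375,0.05,0.0375,0],"ax":[0,0,0,0],"ay":[0,0,0,0],"az":[-0.0038,0,0,0],"aperture":[0.05,0.05,0.05,0.05]}'

```text
time_s: 3.15
tcp_pos: [0.4507, -0.0527, 0.1301]
tool_rot: [-0.193, 0.981, 0.001, -0.002]
ft_force: [0.3, 0.5, 0.9]
opening: 0.0498
grasp_force: 0.0
```

```bash
python3 go.py .4513 -.054 .082; python3 - <<'E'
from h import *
d=ctrl.get_image("wrist");cv2.imwrite("pics/w2.png",d["color"])
E
```

```text
[ 0.4507 -0.0527  0.1301] 0.049786478488036814 tool delta [-0.0002 -0.0016  0.0481] rotvec [ 0.0024 -0.0029  0.0028] q [-0.26  0.41  2.07  0.    0.67 -2.22] F [0.3 0.5 0.9] 0.0 3.15
```

View pics/w2.png

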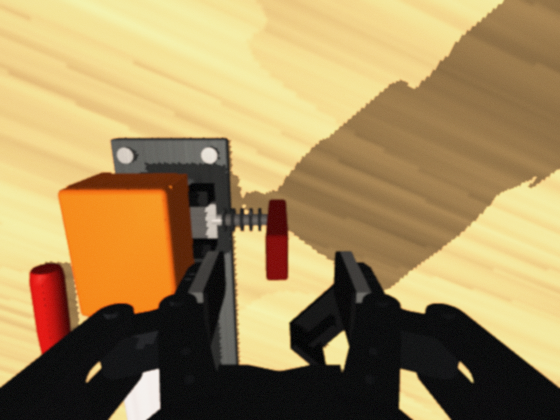

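Tab at column 277 is centred between the pads (midline about 280), so I'll lower and close.

In the tool's units: 0.024 m is 0.03, -0.0005 m is -0.0006.

>>> pendant --ticks '{"x":[0,0,0,0],"y":[-0.0006,0,0,0],"z":[0.03,0.03,0,0],"ax":[0,0,0,0],"ay":[0,0,0,0],"az":[0,0,0,0],"aperture":[0.05,0.05,0.05,0.05]}'

```text
time_s: 3.7
tcp_pos: [0.4523, -0.0544, 0.0846]
tool_rot: [-0.192, 0.981, -0.0, 0.001]
ft_force: [0.1, 0.2, 0.3]
opening: 0.0501
grasp_force: 0.0
```

```bash
python3 go.py .4513 -.054 .082
```

```text
[ 0.4523 -0.0544  0.0846] 0.050140479006933844 tool delta [0.0008 0.0008 0.0026] rotvec [-0.001   0.0015  0.0012] q [-0.27  0.49  2.11  0.    0.54 -2.22] F [0.1 0.2 0.3] 0.0 3.7
```

>>> pendant --ticks '{"x":[0,0,0,0,0,0],"y":[0,0,0,0,0,0],"z":[0,0,0,0,0,0],"ax":[0,0,0,0,0,0],"ay":[0,0,0,0,0,0],"az":[0,0,0,0,0,0],"aperture":[0.025,0.015,0.0,0,0,0]}'

```text
time_s: 4.45
tcp_pos: [0.4515, -0.0539, 0.0839]
tool_rot: [-0.192, 0.981, 0.0, 0.0]
ft_force: [-1.7, 9.2, 9.5]
opening: 0.0114
grasp_force: 59.3
```

```bash
python3 go.py .4513 -.054 .082;python3 - <<'E'
from h import *
d=ctrl.get_image("wrist");cv2.imwrite("pics/w3.png",d["color"])
E
```

```text
[ 0.4515 -0.0539  0.0839] 0.011442653006441447 tool delta [0.0002 0.     0.0019] rotvec [0.0005 0.0004 0.0007] q [-0.26  0.49  2.11  0.    0.54 -2.22] F [-1.7  9.2  9.5] 59.30848002433777 4.45
```

View pics/w3.png

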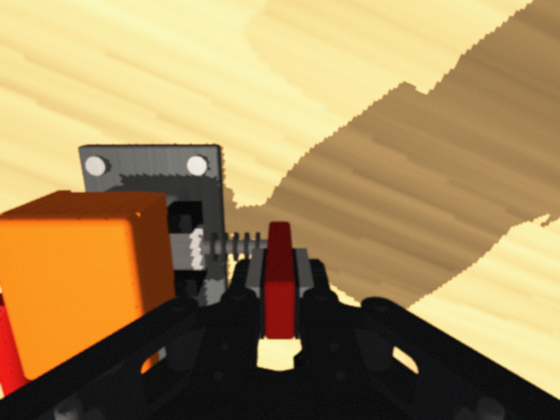

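Tab is gripped (11.4 mm opening, 59 N). Now I'll pull along tool +y in small steps, watching the force.

In the tool's units: 0.002 m is 0.0025.

```bash
cat > f.py <<'E'
from h import *
from scipy.spatial.transform import Rotation as R
s=ctrl.observe();M=R.from_quat(s["tool_rot"]).as_matrix();y=np.array([-np.sin(.385),np.cos(.385),0])
p=s["tcp_pos"]-np.array([.4515,-.0539,.0839])
print("along y mm",(y@p*1e3).round(2),"x mm",(1e3*np.array([np.cos(.385),np.sin(.385),0])@p).round(2),"F tool",(M.T@s["ft_force"]).round(1),"M",s["moment"].round(2),"open",round(s["opening"],4),round(s["grasp_force"],1))
E
```

>>> pendant --ticks '{"x":[0,0,0,0,0,0],"y":[0.0025,0.0025,0.0025,0.0025,0,0],"z":[0,0,0,0,0,0],"ax":[0,0,0,0,0,0],"ay":[0,0,0,0,0,0],"az":[0,0,0,0,0,0],"aperture":[0,0,0,0,0,0]}'

```text
time_s: 5.25
tcp_pos: [0.4492, -0.0478, 0.0839]
tool_rot: [-0.192, 0.981, -0.001, 0.001]
ft_force: [-1.5, -6.2, 4.6]
opening: 0.0115
grasp_force: 59.1
```

```bash
python3 f.py
```

```text
along y mm 6.54 x mm 0.17 F tool [ 3.7 -5.2 -4.6] M [-1.01  0.14 -0.03] open 0.0115 59.1
```

>>> pendant --ticks '{"x":[0,0,0,0,0],"y":[0.0025,0.0025,0.0025,0,0],"z":[0,0,0,0,0],"ax":[0,0,0,0,0],"ay":[0,0,0,0,0],"az":[0,0,0,0,0],"aperture":[0,0,0,0,0]}'

```text
time_s: 5.88
tcp_pos: [0.447, -0.0423, 0.0839]
tool_rot: [-0.192, 0.981, -0.001, 0.001]
ft_force: [-1.6, -7.4, 5.6]
opening: 0.0112
grasp_force: 59.1
```

```bash
python3 f.py
```

```text
along y mm 12.41 x mm 0.18 F tool [ 4.2 -6.2 -5.6] M [-1.24  0.13  0.02] open 0.0112 59.1
```

>>> pendant --ticks '{"x":[0,0,0,0],"y":[0.0013,0.0013,0,0],"z":[0,0,0,0],"ax":[0,0,0,0],"ay":[0,0,0,0],"az":[0,0,0,0],"aperture":[0,0,0,0]}'

```text
time_s: 6.38
tcp_pos: [0.4463, -0.0405, 0.0839]
tool_rot: [-0.192, 0.981, -0.001, 0.001]
ft_force: [-0.3, -7.5, 5.4]
opening: 0.0115
grasp_force: 59.1
```

```bash
python3 f.py
```

```text
along y mm 14.35 x mm 0.17 F tool [ 3.1 -6.9 -5.4] M [-1.28  0.14  0.03] open 0.0115 59.1
```

In the tool's units: 0.001 m is 0.0013.

>>> pendant --ticks '{"x":[0,0,0,0],"y":[0.0013,0.0013,0,0],"z":[0,0,0,0],"ax":[0,0,0,0],"ay":[0,0,0,0],"az":[0,0,0,0],"aperture":[0,0,0,0]}'

```text
time_s: 6.88
tcp_pos: [0.4455, -0.0387, 0.0839]
tool_rot: [-0.192, 0.981, -0.001, 0.001]
ft_force: [0.1, -8.7, 4.8]
opening: 0.0111
grasp_force: 59.1
```

```bash
python3 f.py
```

```text
along y mm 16.33 x mm 0.15 F tool [ 3.2 -8.1 -4.8] M [-1.38  0.16  0.02] open 0.0111 59.1
```

>>> pendant --ticks '{"x":[0,0,0],"y":[0.0013,0,0],"z":[0,0,0],"ax":[0,0,0],"ay":[0,0,0],"az":[0,0,0],"aperture":[0,0,0]}'

```text
time_s: 7.25
tcp_pos: [0.4452, -0.0378, 0.0839]
tool_rot: [-0.192, 0.981, -0.001, 0.001]
ft_force: [-1.3, -8.7, 4.7]
opening: 0.0114
grasp_force: 59.1
```

```bash
python3 f.py
```

```text
along y mm 17.3 x mm 0.18 F tool [ 4.5 -7.6 -4.7] M [-1.45  0.18  0.07] open 0.0114 59.1
```

>>> pendant --ticks '{"x":[0,0,0],"y":[0.0013,0,0],"z":[0,0,0],"ax":[0,0,0],"ay":[0,0,0],"az":[0,0,0],"aperture":[0,0,0]}'

```text
time_s: 7.62
tcp_pos: [0.4448, -0.0369, 0.0839]
tool_rot: [-0.192, 0.981, -0.001, 0.001]
ft_force: [0.0, -9.0, 4.6]
opening: 0.011
grasp_force: 59.1
```

```bash
python3 f.py
```

```text
along y mm 18.25 x mm 0.17 F tool [ 3.4 -8.4 -4.6] M [-1.57  0.16  0.06] open 0.011 59.1
```

In the tool's units: 0.0007 m is 0.0009.

>>> pendant --ticks '{"x":[0,0,0],"y":[0.0009,0,0],"z":[0,0,0],"ax":[0,0,0],"ay":[0,0,0],"az":[0,0,0],"aperture":[0,0,0]}'

```text
time_s: 8.0
tcp_pos: [0.4448, -0.0368, 0.0839]
tool_rot: [-0.192, 0.981, -0.001, 0.001]
ft_force: [0.5, -16.7, 2.0]
opening: 0.0112
grasp_force: 59.0
```

```bash
python3 f.py
```

```text
along y mm 18.33 x mm 0.25 F tool [  5.8 -15.7  -2. ] M [-2.52  0.06  0.03] open 0.0112 59.0
```

>>> pendant --ticks '{"x":[0,0,0],"y":[0.0006,0,0],"z":[0,0,0],"ax":[0,0,0],"ay":[0,0,0],"az":[0,0,0],"aperture":[0,0,0]}'

```text
time_s: 8.38
tcp_pos: [0.4449, -0.0368, 0.0838]
tool_rot: [-0.192, 0.981, -0.001, 0.001]
ft_force: [0.4, -21.1, 0.6]
opening: 0.0115
grasp_force: 58.9
```

```bash
python3 f.py
```

```text
along y mm 18.37 x mm 0.31 F tool [  7.6 -19.7  -0.5] M [-3.23  0.13 -0.06] open 0.0115 58.9
```

The stop is clear: force jumped from 8.4 to 20 N with no further travel. I'll lift along the hinge arc, pitching with the tongue.

In the tool's units: -0.0051 m is -0.0064, 0.017 rad is 0.0108.

>>> pendant --ticks '{"x":[0,0,0,0,0,0],"y":[0,0,0,0,0,0],"z":[-0.0064,-0.0064,-0.0064,-0.0064,0,0],"ax":[0,0,0,0,0,0],"ay":[0.0108,0.0108,0.0108,0.0108,0,0],"az":[0,0,0,0,0,0],"aperture":[0,0,0,0,0,0]}'

```text
time_s: 9.12
tcp_pos: [0.4453, -0.0366, 0.104]
tool_rot: [-0.192, 0.981, -0.008, -0.032]
ft_force: [2.1, -20.5, -4.0]
opening: 0.0111
grasp_force: 58.9
```

```bash
python3 f.py
```

```text
along y mm 18.34 x mm 0.79 F tool [  5.5 -19.8   4.5] M [-2.94 -0.4   0.2 ] open 0.0111 58.9
```

Lifting freely (20 mm up, about 5 N), so I'll continue.

In the tool's units: -0.0051 m is -0.0064, 0.017 rad is 0.0108.

>>> pendant --ticks '{"x":[0,0,0,0,0,0,0,0],"y":[0,0,0,0,0,0,0,0],"z":[-0.0064,-0.0064,-0.0064,-0.0064,-0.0064,-0.0064,0,0],"ax":[0,0,0,0,0,0,0,0],"ay":[0.0108,0.0108,0.0108,0.0108,0.0108,0.0108,0,0],"az":[0,0,0,0,0,0,0,0],"aperture":[0,0,0,0,0,0,0,0]}'

```text
time_s: 10.12
tcp_pos: [0.4485, -0.0353, 0.1344]
tool_rot: [-0.191, 0.978, -0.018, -0.082]
ft_force: [3.0, -18.5, -4.4]
opening: 0.0114
grasp_force: 58.9
```

```bash
python3 f.py
```

```text
along y mm 18.33 x mm 4.18 F tool [  3.4 -18.3   5.1] M [-2.45 -0.72  0.48] open 0.0114 58.9
```

>>> pendant --ticks '{"x":[0,0,0,0,0,0,0,0],"y":[0,0,0,0,0,0,0,0],"z":[-0.0064,-0.0064,-0.0064,-0.0064,-0.0064,-0.0064,0,0],"ax":[0,0,0,0,0,0,0,0],"ay":[0.0108,0.0108,0.0108,0.0108,0.0108,0.0108,0,0],"az":[0,0,0,0,0,0,0,0],"aperture":[0,0,0,0,0,0,0,0]}'

```text
time_s: 11.12
tcp_pos: [0.4544, -0.033, 0.1643]
tool_rot: [-0.19, 0.972, -0.028, -0.132]
ft_force: [4.6, -16.6, -3.9]
opening: 0.011
grasp_force: 59.0
```

```bash
python3 f.py; python3 - <<'E'
from h import *
d=ctrl.get_image("scene");cv2.imwrite("pics/s2.png",cv2.resize(d["color"][130:280,180:380],None,fx=4,fy=4,interpolation=2))
E
```

```text
along y mm 18.31 x mm 10.59 F tool [  0.8 -17.1   4.4] M [-2.12 -0.98  0.73] open 0.011 59.0
```

View pics/s2.png

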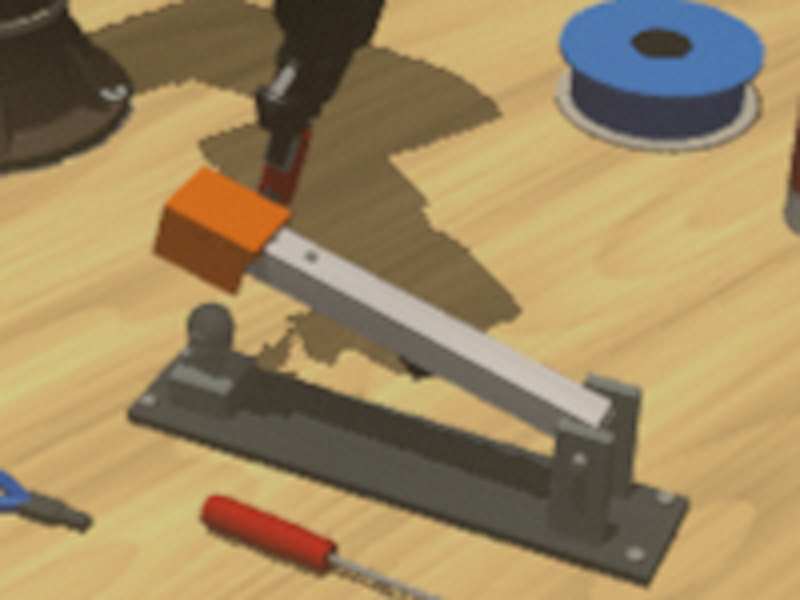

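The coupler is lifted clear of the ball and the tab is held out. TCP rise is 80.4 mm, tilt 0.27 rad and the pull is still 17 N, so it's on the stop. I'll let it settle and hand in.

>>> pendant --ticks '{"x":[0,0,0,0],"y":[0,0,0,0],"z":[0,0,0,0],"ax":[0,0,0,0],"ay":[0,0,0,0],"az":[0,0,0,0],"aperture":[0,0,0,0]}'

```text
time_s: 11.68
tcp_pos: [0.4544, -0.0329, 0.1643]
tool_rot: [-0.19, 0.972, -0.028, -0.132]
ft_force: [4.6, -16.9, -3.9]
opening: 0.0113
grasp_force: 59.0
```

```bash
python3 f.py; python3 -c "
from bench import ctrl
print(abs(ctrl.observe()['qvel']).max());print(ctrl.finish_job())"
```

```text
along y mm 18.32 x mm 10.59 F tool [  1.  -17.3   4.4] M [-2.14 -1.01  0.72] open 0.0113 59.0
0.0020615618908830175
the job is handed in; nothing more can be done
None
```

The job is handed in at 11.7 s: I pulled the latch to its stop (about 18 mm), then lifted the coupler about 80 mm above the ball, where the arm holds it at rest with the latch still out; the arm touched none of the other things on the bench.

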